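# Turn the case lid over against the backstop

## Task

Of the two white case lids in front of the low aluminium backstop, one lies with its open, ribbed inside up. Push that lid against the backstop until it tips up and leans on it, then tip it back so that it comes to rest on the bench in front of the backstop with its inside down. Leave the other lid, which already lies inside down, where it is.

Things in the scene. Friction and masses are not known exactly. Their poses are not given: they have to be found in the camera images.
- lid: White plastic case lid to turn over: open tray 87 x 107 x 13 mm, floor 2 mm, rim wall 6 mm wide, 60 to 100 g. Origin: centre of the smooth outer face, underneath at the start. x along the 87 mm side, pointing at the backstop within 10 degrees; y along the 107 mm side; z out of the ribbed inside: up at the start, down when turned over (origin then 13 mm above the bench).
- other_lid: Second white lid of the same size, lying inside down (smooth face up) beside the first along the backstop, on its left or right, at least 15 mm clear of it; must stay where it is. Origin: centre of its smooth face, on top, 13 mm above the bench; z points down.
- backstop: Fixed bent aluminium sheet, 280 mm long. Origin: middle of its toe line on the bench; x level, away from the lids; y along it, to the left; z up. Slick face (friction 0.2) rises from the toe at 45 degrees to x = z = 12 mm, then at 62 degrees to the lip. Behind the lip only a flat 3 mm foot to x = 60 mm and a thin stay at each end. Pushed along x at its near edge, a lid climbs the face.
- backstop_lip (a point): Top of the rounded lip, middle of its length, 35 mm behind the toe, 53 mm up; all open above. A lid pushed home leans here at about 58 degrees and stays when let go: lower edge on the bench at the toe (its rim reaching 11 mm nearer the robot), upper edge 47 mm behind the toe, 73 mm up. Its upper edge drawn from behind past the toe line towards -x, it falls inside down.

How it is judged:
By the outcome, as a careful person would: the job done as asked, in the order asked, and still so for the second after the job is handed in, with the robot touching nothing.
It also fails if it takes over 43 s, if anything falls off the work surface, if the arm or the gripper's body presses on something with over 40 N, if the wrist force passes 120 N, or if a joint passes its speed limit or range.

## Robot

A 7-joint arm with a two-finger parallel gripper is mounted at the origin on a cart in front of the work surface, level with it; the furniture and walls round the work are solid. World frame = base frame: x ahead of the robot, y to its left, z up, the work surface at z = 0. Lengths are in m, angles in rad, forces in N, time in s.
With the tool pointing down it reaches from about 0.425 to 0.925 m from the base axis. Payload 6.8 kg.
Tool frame: the origin (TCP) lies between the finger pads; the fingertips stand 11 mm ahead of it and the grasp point (between the pads) lies 8 mm behind it; z points along the fingers, y is the line along which they close (so a half turn about z gives the same grasp; the last joint's range is limited). The gripper opens to 85 mm and grips with 20 to 120 N. Pads are 22 mm wide; open, the fingers measure 114 mm over their backs; the gripper's body (76 mm by 85 mm) begins 54 mm behind the grasp point. The pads swing forward as they close: fully open they stand 13 mm farther back than shut.
Start: joints at [-1.418, 0.477, 0.022, 1.555, -0.011, 1.109, -0.083], TCP at [0.174, 0.652, 0.242] pointing down, gripper open.
Joint ranges: [-2.96, 2.96], [-0.34, 2.1], [-1.41, 1.46], [0.24, 2.44], [-1.37, 4.51], [0.17, 1.92], [-2.96, 2.96]. Speed limits (rad/s): [2.39, 2.39, 3.14, 3.14, 3.14, 3.14, 3.14].

## Interface

Orientations are given as a rotation vector (axis times angle).
In Python, from bench import r gives the robot as it stands.
- The arm moves only by the tool send_rows, never from a script. Its argument "deltas" is a list of rows, each an object of numbers: "dx", "dy", "dz": the shift along the world's x, y, z in mm; "rx", "ry", "rz": the turn, a rotation vector about the world's x, y, z in degrees. A call has 1 to 5 rows; each row is the pose to reach, as a shift and turn from the pose commanded when the call began; what a row does not reach only later rows make up. A row lasts 1/12 s, in which the tool goes at most 41.7 mm and 7.16 degrees, less where a joint would pass 70% of its speed; a pose out of reach is approached as far as the arm can. A call with a gripper value outside its range is refused whole. "jaw" is the finger opening in mm, from 0 to 85.4, set as the call begins (left out, the last holds). The fingers move at their own pace and stop on an object; "newtons" is the grip in N (left out, the last holds). Time passes only in rows, so rows that repeat a pose let the fingers close. It gives the time, the measured TCP pose, the force, the opening and the grip force at its end, in the units of the state.
- r.get_obs(): the state, without advancing time (a new reading comes with each control period).
- r.grab_frame(name): name is "scene" or "top" or "wrist"; returns a dict with "frame" (384x512x3 uint8, blue, green, red), "z_map" (384x512 float32, m along the optical axis (not along the pixel's ray), 0 where there is no reading), "vertical_fov" (degrees; the focal length in pixels is half the picture's height over the tangent of half this angle, whatever the lens; pixels are square), "cx", "cy" (the principal point, pixels), "xyz" and "orientation" of the camera in the world. Camera axes: x right, y down, z forward; pixel columns grow to the right and rows downward; lengths in m; the calibration is good to about 2 mm. A picture is of the moment at which its call begins.
- r.hand_in(): hands the job in; it is judged then, once.
The state is a dict: "clock": time; "joints": joint angles; "qvel": joint speeds; "tau": joint torques, N m; "tcp_pos": TCP position; "orientation": TCP orientation; "contact_force": force on the tool from outside, world axes, zero at the start; "moment": the same for the moment, N m; "grip_width": finger opening in m; "gripper_force": force on a finger pad.
Only numpy, scipy, OpenCV 4.12 (cv2) and the standard library are available. Lean on these libraries where they do the work, as an engineer would, in place of code of your own. Each camera call takes 0.05 s, during which the arm holds its last target. There are 200 camera calls.

## Working session

There is one attempt and no reset: what is moved stays moved. The work goes in short steps, Python scripts to look and compute and a tool call to move; the robot and the scene stay as the last step left them, time stands still between calls to the robot, and variables do not carry over. Pictures are saved under pics/ and viewed, at most 10 in all, crops included, and the job is handed in when it is done.

Besides the shell and the picture viewer there is one more tool, called by a JSON object that holds its "name" and its "arguments", one argument or row to a line. send_rows: Moves the arm, as the interface text tells. Its arguments: {"type":"object","properties":{"deltas":{"type":"array","items":{"type":"object","properties":{"dx":{"type":"number"},"dy":{"type":"number"},"dz":{"type":"number"},"rx":{"type":"number"},"ry":{"type":"number"},"rz":{"type":"number"}}}},"jaw":{"type":"number"},"newtons":{"type":"number"}},"required":["deltas"]}

```bash
mkdir -p pics; ls; cat > h.py <<'E'
import numpy as np, cv2
from scipy.spatial.transform import Rotation as R
from bench import r
def cam(n):
    d=r.grab_frame(n); f=192/np.tan(np.radians(d["vertical_fov"])/2)
    return d,f
def rot(d):
    o=np.array(d["orientation"],float)
    return R.from_rotvec(o).as_matrix() if o.shape==(3,) else o
def pts(d,f):
    v,u=np.mgrid[0:384,0:512]; z=d["z_map"]
    P=np.stack([(u-d["cx"])/f*z,(v-d["cy"])/f*z,z],-1)
    return P@rot(d).T+np.array(d["xyz"])
def plane(d,f,uv,h):
    uv=np.atleast_2d(uv).astype(float)
    q=np.c_[(uv[:,0]-d["cx"])/f,(uv[:,1]-d["cy"])/f,np.ones(len(uv))]@rot(d).T
    c=np.array(d["xyz"]); return c+q*((h-c[2])/q[:,2])[:,None]
E
python3 - <<'E'
from h import *
ims=[]
for n in("scene","top"):
    d,f=cam(n); cv2.imwrite(f"pics/{n}0.png",d["frame"]); print(n,f,d["xyz"],d["orientation"],d["cx"],d["cy"])
    np.savez(f"{n}0.npz",P=pts(d,f),fr=d["frame"])
print(r.get_obs())
E
```

```text
pics
scene 407.07440496148575 [0.1798395  0.29324832 0.72533143] [-1.10711452  2.47489853 -0.93585045] 253.19385645523363 191.09924471494347
top 437.11658273734105 [ 0.52398814 -0.10725348  0.91838956] [-2.18461715  2.15036414 -0.08909817] 254.39772611822337 194.5652567916537
{'clock': 0.1, 'joints': array([-1.41809485,  0.47771855,  0.02232112,  1.55634376, -0.01151344,
        1.10930215, -0.08311072]), 'qvel': array([ 0.00037231, -0.00128912,  0.00076711, -0.0040356 , -0.00026802,
       -0.00052453, -0.00192807]), 'tau': array([ 4.89860075e-03, -5.97756743e+01,  1.61379453e+00, -2.81955528e+01,
        1.28171218e-02,  5.04479904e-03,  4.53542356e-06]), 'tcp_pos': array([0.17391223, 0.6516791 , 0.24142548]), 'orientation': array([-4.08455559e-01, -3.11480806e+00,  2.57619547e-03]), 'contact_force': array([0.57126268, 0.33384312, 0.21608731]), 'moment': array([-0.003797  ,  0.01331518, -0.00706255]), 'gripper_force': 0.0, 'grip_width': 0.08534979023384663}
```

View pics/scene0.png

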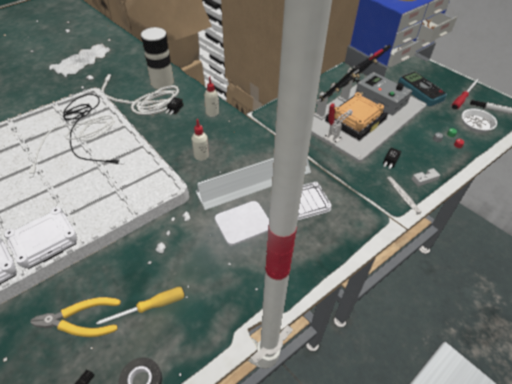

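View pics/top0.png

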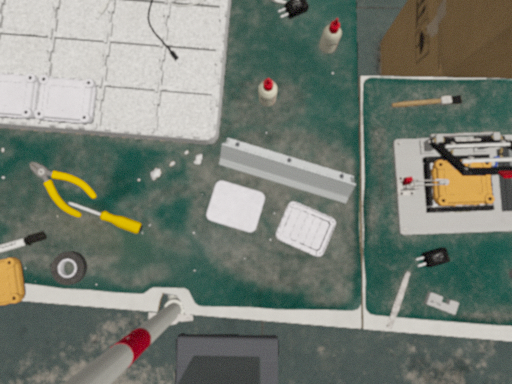

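Scene view: the smooth lid is at about (243,222), the ribbed one at (312,200), the backstop runs (198,190)–(290,165), and a post stands in front. Top view: smooth lid (236,206), ribbed lid (306,228), backstop (220,150)–(353,190), post base (172,305).

```bash
python3 - <<'E'
from h import *
for n,rois in(("top",{"rib":(272,198,340,258),"smooth":(204,177,268,236)}),("scene",{"smooth":(212,198,274,246)})):
    d,f=cam(n);P=pts(d,f);fr=d["frame"]
    for k,(a,b,c,e) in rois.items():
        m=np.zeros((384,512),np.uint8); m[b:e,a:c]=(fr[b:e,a:c].min(2)>135)*255
        cs=max(cv2.findContours(m,0,2)[0],key=cv2.contourArea)
        X=plane(d,f,cs[:,0],.013)[:,:2]
        rc=cv2.minAreaRect((X*1000).astype(np.float32))
        z=P[...,2][m>0]
        print(n,k,rc,np.round(cv2.boxPoints(rc)),"z",np.percentile(z,[5,50,90,98]))
    if n=="top":
        print("bench z",np.median(P[255:275,200:270,2]))
        S=P[135:205,212:360].reshape(-1,3);S=S[(S[:,2]>.008)]
        hi=S[S[:,2]>.049]; print("lip",len(hi),hi[:,2].max())
        l=cv2.fitLine((hi[:,:2]*1000).astype(np.float32),2,0,.1,.1).ravel();print(l)
        u=l[:2]; s=(S[:,:2]*1000-l[2:])@u; nn=(S[:,:2]*1000-l[2:])@np.array([-u[1],u[0]])
        print("along",np.percentile(s,[0.5,99.5]))
        for zz in(.01,.02,.03,.04,.05):
            k=abs(S[:,2]-zz)<.003;print(zz,k.sum(),np.percentile(nn[k],[5,50,95]))
        # post
        Q=P.reshape(-1,3);Q=Q[(Q[:,2]>.1)&(Q[:,0]<.5)&(Q[:,1]<.15)&(Q[:,0]>0.1)]
        for zz in(.1,.2,.3,.4,.5,.6):
            k=abs(Q[:,2]-zz)<.03
            if k.any():print("post",zz,Q[k].mean(0),Q[k].min(0),Q[k].max(0))
E
```

```text
top rib ((541.0199584960938, -202.09161376953125), (109.17291259765625, 89.34320831298828), 67.03148651123047) [[ 479. -235.]
 [ 561. -270.]
 [ 603. -169.]
 [ 521. -134.]] z [-0.00154191  0.00190448  0.00894707  0.01283914]
top smooth ((585.3517456054688, -56.326202392578125), (110.42048645019531, 90.37919616699219), 74.29988098144531) [[ 527.  -97.]
 [ 614. -122.]
 [ 644.  -15.]
 [ 557.    9.]] z [0.0001987  0.0122392  0.01434585 0.01551532]
bench z -0.0009322309297230547
lip 404 0.918389556307359
[ 2.5442803e-01  9.6709174e-01  6.5732861e+02 -1.5662524e+02]
along [-140.42031399  159.06453742]
0.01 974 [ 7.6026909  61.19921676 93.10080282]
0.02 290 [-0.98899085  5.16770669  9.91036846]
0.03 276 [-5.54922956  0.00702877  4.01071435]
0.04 286 [-10.60145666  -5.19811628  -0.98281194]
0.05 385 [-16.36554798 -11.38623518  -6.52583631]
post 0.1 [0.37258822 0.06403051 0.11546346] [0.3571584  0.05696804 0.10004671] [0.38058039 0.08214573 0.12905251]
post 0.2 [0.37364859 0.06310785 0.20118704] [0.35754739 0.05582143 0.17008132] [0.38143372 0.08063092 0.22984047]
post 0.3 [0.37468684 0.06134062 0.30163596] [0.35592844 0.05376661 0.27024366] [0.38328612 0.08215255 0.3299461 ]
post 0.4 [0.37565579 0.06055672 0.40186479] [0.35850887 0.05320351 0.37044977] [0.38362265 0.08003545 0.42981982]
post 0.5 [0.38226871 0.06539661 0.48168385] [0.37592705 0.05550622 0.47006025] [0.38469364 0.07827788 0.49670842]
scene smooth ((584.1106567382812, -55.099891662597656), (111.06938171386719, 92.47962188720703), 74.50314331054688) [[ 525.  -96.]
 [ 614. -121.]
 [ 644.  -14.]
 [ 554.   11.]] z [-0.00056109  0.01154722  0.0136574   0.36491455]
```

```bash
python3 - <<'E'
from h import *
d,f=cam("scene");P=pts(d,f)
k=(np.hypot(P[...,0]-.373,P[...,1]-.065)<.035)&(P[...,2]>.05)
Q=P[k];print(len(Q),Q[:,2].max())
for z in(.1,.2,.3,.4,.5,.55,.6,.65,.7):
    q=Q[abs(Q[:,2]-z)<.025]
    if len(q):print(z,q.mean(0).round(3),q.min(0).round(3),q.max(0).round(3))
print([P[v,300].round(3) for v in(0,20,60)], [P[v,315].round(3) for v in (0,2,5)])
d,f=cam("wrist");cv2.imwrite("pics/w0.png",d["frame"]);print(d["xyz"],R.from_matrix(rot(d)).as_matrix().round(2))
E
```

```text
11066 0.6056677268452737
0.1 [0.354 0.084 0.1  ] [0.346 0.064 0.075] [0.375 0.091 0.125]
0.2 [0.356 0.083 0.201] [0.347 0.063 0.175] [0.377 0.09  0.225]
0.3 [0.356 0.082 0.301] [0.347 0.062 0.275] [0.377 0.09  0.325]
0.4 [0.358 0.081 0.401] [0.349 0.06  0.375] [0.378 0.088 0.425]
0.5 [0.359 0.079 0.501] [0.35  0.059 0.475] [0.381 0.087 0.525]
0.55 [0.359 0.079 0.552] [0.35  0.058 0.525] [0.381 0.087 0.575]
0.6 [0.359 0.078 0.59 ] [0.35  0.058 0.575] [0.38  0.086 0.606]
[array([0.363, 0.083, 0.604]), array([0.36 , 0.084, 0.591]), array([0.358, 0.082, 0.561])] [array([0.355, 0.077, 0.605]), array([0.355, 0.077, 0.603]), array([0.354, 0.078, 0.602])]
[0.09308788 0.67362203 0.3732131 ] [[ 0.26  0.91  0.31]
 [ 0.97 -0.24 -0.08]
 [-0.    0.32 -0.95]]
```

View pics/w0.png

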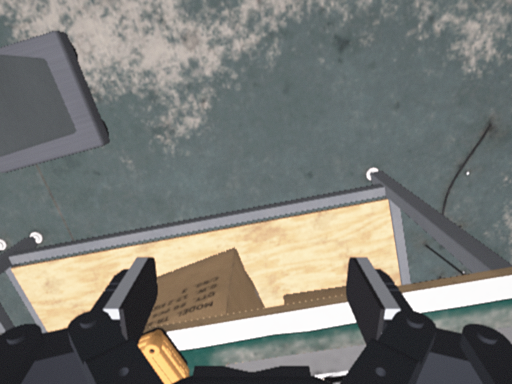

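Wrist view: looking down near the cart and bench front edge, with no lids or post in it. The post reaches above 0.61 m, so I'll raise the arm and learn its kinematics on the way.

{"name": "send_rows", "arguments": {
  "deltas": [
    {"dz": 40},
    {"dz": 80},
    {"dz": 120},
    {"dz": 160},
    {"dz": 200}
  ]
}}

```text
$.deltas[0]: bad value
```

```bash
python3 -c "
from h import *
o=r.get_obs();print(o['clock'],o['joints'].round(4),o['tcp_pos'].round(4))"
```

```text
0.3 [-1.4181  0.4773  0.0223  1.5557 -0.0115  1.1093 -0.0831] [0.174 0.652 0.242]
```

{"name": "send_rows", "arguments": {
  "deltas": [
    {"dx": -10, "dy": -40},
    {"dx": -20, "dy": -80},
    {"dx": -30, "dy": -120},
    {"dx": -40, "dy": -160},
    {"dx": -45, "dy": -180}
  ]
}}

```text
$.deltas[0]: bad value
```

```bash
python3 -c "
from h import *
o=r.get_obs();print(o['clock'],o['joints'].round(4),o['tcp_pos'].round(4),o['orientation'])"
```

```text
0.3 [-1.4181  0.4773  0.0223  1.5557 -0.0115  1.1093 -0.0831] [0.174 0.652 0.242] [-4.08482015e-01 -3.11486755e+00  8.90098493e-04]
```

{"name": "send_rows", "arguments": {
  "deltas": [
    {"dx": 0, "dy": 0, "dz": 40, "rx": 0, "ry": 0, "rz": 0},
    {"dx": 0, "dy": 0, "dz": 80, "rx": 0, "ry": 0, "rz": 0},
    {"dx": 0, "dy": 0, "dz": 120, "rx": 0, "ry": 0, "rz": 0},
    {"dx": 0, "dy": 0, "dz": 160, "rx": 0, "ry": 0, "rz": 0},
    {"dx": 0, "dy": 0, "dz": 200, "rx": 0, "ry": 0, "rz": 0}
  ]
}}

```text
clock: 0.72
tcp_pos: [0.174, 0.6517, 0.4444]
orientation: [-0.409, -3.115, -0.0]
contact_force: [0.2, 1.3, 0.1]
grip_width: 0.0852
gripper_force: 0.0
```

```bash
python3 -c "
from h import *
o=r.get_obs();print(o['clock'],o['joints'].round(4),o['tcp_pos'].round(4))"
```

```text
0.7167 [-1.4298  0.3775  0.041   1.2587 -0.0152  1.5055 -0.0807] [0.174  0.6517 0.4444]
```

{"name": "send_rows", "arguments": {
  "deltas": [
    {"dx": -10, "dy": -40, "dz": 0, "rx": 0, "ry": 0, "rz": 0},
    {"dx": -20, "dy": -80, "dz": 0, "rx": 0, "ry": 0, "rz": 0},
    {"dx": -30, "dy": -120, "dz": 0, "rx": 0, "ry": 0, "rz": 0},
    {"dx": -40, "dy": -160, "dz": 0, "rx": 0, "ry": 0, "rz": 0},
    {"dx": -45, "dy": -180, "dz": 0, "rx": 0, "ry": 0, "rz": 0}
  ]
}}

```text
clock: 1.13
tcp_pos: [0.1284, 0.4684, 0.4428]
orientation: [-0.409, -3.115, -0.0]
contact_force: [1.3, 0.4, -0.1]
grip_width: 0.0854
gripper_force: 0.0
```

```bash
python3 -c "
from h import *
o=r.get_obs();print(o['clock'],o['joints'].round(4),o['tcp_pos'].round(4),o['orientation'])"
```

```text
1.1333 [-1.4408e+00  2.5900e-02  9.3000e-03  1.6933e+00 -3.0000e-04  1.4223e+00
 -1.2160e-01] [0.1284 0.4684 0.4428] [-4.08822279e-01 -3.11479415e+00 -1.16257093e-04]
```

{"name": "send_rows", "arguments": {
  "deltas": [
    {"dx": -8, "dy": -28, "dz": -24, "rx": 0, "ry": 0, "rz": 0},
    {"dx": -16, "dy": -56, "dz": -48, "rx": 0, "ry": 0, "rz": 0},
    {"dx": -24, "dy": -84, "dz": -72, "rx": 0, "ry": 0, "rz": 0},
    {"dx": -31, "dy": -112, "dz": -96, "rx": 0, "ry": 0, "rz": 0},
    {"dx": -38, "dy": -140, "dz": -120, "rx": 0, "ry": 0, "rz": 0}
  ],
  "jaw": 0
}}

```text
clock: 1.55
tcp_pos: [0.0907, 0.3306, 0.3213]
orientation: [0.408, 3.115, 0.001]
contact_force: [-0.9, 0.3, 0.1]
grip_width: 0.0255
gripper_force: 0.0
```

```bash
python3 -c "
from h import *
o=r.get_obs();print(o['clock'],o['joints'].round(4),o['tcp_pos'].round(4),np.hypot(*o['tcp_pos'][:2]),o['orientation'])"
```

```text
1.55 [-1.4449 -0.1808 -0.0348  2.149  -0.0067  1.1725 -0.1665] [0.0907 0.3306 0.3213] 0.3428163933228354 [4.08434423e-01 3.11487228e+00 1.12216884e-03]
```

{"name": "send_rows", "arguments": {
  "deltas": [
    {"dx": -8, "dy": -30, "dz": -23, "rx": 0, "ry": 0, "rz": 0},
    {"dx": -17, "dy": -60, "dz": -46, "rx": 0, "ry": 0, "rz": 0},
    {"dx": -24, "dy": -86, "dz": -66, "rx": 0, "ry": 0, "rz": 0},
    {"dx": -24, "dy": -86, "dz": -66, "rx": 0, "ry": 0, "rz": 0}
  ]
}}

```text
clock: 1.88
tcp_pos: [0.0664, 0.2384, 0.2517]
orientation: [0.409, 3.114, -0.015]
contact_force: [0.0, -0.8, -0.2]
grip_width: 0.0001
gripper_force: 0.0
```

```bash
python3 -c "
from h import *
o=r.get_obs();print(o['clock'],o['joints'].round(4),o['tcp_pos'].round(4),np.hypot(*o['tcp_pos'][:2]),o['orientation'],o['contact_force'])
x,y=o['tcp_pos'][:2]*1000
c=complex(x,y)
for k in range(1,6):
  e=c*np.exp(-1j*np.radians(7*k))-c;print(k,round(e.real),round(e.imag))
"
```

```text
1.8833 [-1.4478 -0.305  -0.0808  2.4002 -0.0277  1.0552 -0.2012] [0.0664 0.2384 0.2517] 0.2474914364794726 [ 0.40867559  3.11391732 -0.01505527] [ 0.02938054 -0.82540194 -0.151688  ]
1 29 -10
2 56 -23
3 81 -40
4 104 -59
5 125 -81
```

Rotate 35° (az 74.5° → 39.5°), then check clearance to the post from the top camera.

{"name": "send_rows", "arguments": {
  "deltas": [
    {"dx": 29, "dy": -10, "dz": 0, "rx": 0, "ry": 0, "rz": -7},
    {"dx": 56, "dy": -23, "dz": 0, "rx": 0, "ry": 0, "rz": -14},
    {"dx": 81, "dy": -40, "dz": 0, "rx": 0, "ry": 0, "rz": -21},
    {"dx": 104, "dy": -59, "dz": 0, "rx": 0, "ry": 0, "rz": -28},
    {"dx": 125, "dy": -81, "dz": 0, "rx": 0, "ry": 0, "rz": -35}
  ]
}}

```text
clock: 2.3
tcp_pos: [0.1935, 0.165, 0.257]
orientation: [1.334, 2.844, 0.003]
contact_force: [1.2, 0.2, -0.6]
grip_width: -0.0001
gripper_force: 0.0
```

```bash
python3 -c "
from h import *
o=r.get_obs();print(o['clock'],o['joints'].round(4),o['tcp_pos'].round(4),np.hypot(*o['tcp_pos'][:2]),o['orientation'],o['contact_force'])
a=np.arctan2(*o['tcp_pos'][1::-1])
for n in('top','scene'):
  d,f=cam(n);P=pts(d,f);cv2.imwrite(f'pics/{n}1.png',d['frame'])
  rr=np.hypot(P[...,0],P[...,1]); A=np.arctan2(P[...,1],P[...,0])
  k=(d['z_map']>0)&(P[...,2]>.15)&(rr<.6)&(abs(A-a)<.5)&(np.hypot(P[...,0]-.366,P[...,1]-.071)>.035)
  for z in np.arange(.2,1,.1):
    q=rr[k&(abs(P[...,2]-z)<.05)]
    if len(q):print(n,z.round(2),len(q),np.percentile(q,[2,98]).round(3))
x,y=o['tcp_pos'][:2]*1000
c=complex(x,y)
for k in range(1,11):
  e=c*np.exp(-1j*np.radians(7*k))-c;print(k,round(e.real),round(e.imag))
"
```

```text
2.3 [-1.0565 -0.3259  0.0785  2.3959  0.0285  1.0688 -0.302 ] [0.1935 0.165  0.257 ] 0.25425987859858734 [1.3338096  2.84419684 0.00322897] [ 1.19605192  0.15568932 -0.57432454]
scene 0.3 253 [0.294 0.314]
scene 0.4 568 [0.285 0.294]
scene 0.5 4453 [0.27  0.293]
scene 0.6 45044 [0.245 0.303]
1 19 -25
2 34 -52
3 46 -80
4 55 -110
5 60 -141
6 61 -172
7 58 -203
8 51 -233
9 41 -262
10 28 -290
```

{"name": "send_rows", "arguments": {
  "deltas": [
    {"dx": 18, "dy": -25, "dz": 0, "rx": 0, "ry": 0, "rz": -7},
    {"dx": 33, "dy": -52, "dz": 0, "rx": 0, "ry": 0, "rz": -14},
    {"dx": 45, "dy": -80, "dz": 0, "rx": 0, "ry": 0, "rz": -21},
    {"dx": 53, "dy": -110, "dz": 0, "rx": 0, "ry": 0, "rz": -28},
    {"dx": 57, "dy": -141, "dz": 0, "rx": 0, "ry": 0, "rz": -35}
  ]
}}

```text
clock: 2.82
tcp_pos: [0.25, 0.0237, 0.257]
orientation: [2.125, 2.313, 0.003]
contact_force: [0.4, 0.1, -0.5]
grip_width: 0.0001
gripper_force: 0.0
```

{"name": "send_rows", "arguments": {
  "deltas": [
    {"dx": 1, "dy": -31, "dz": 0, "rx": 0, "ry": 0, "rz": -7},
    {"dx": -2, "dy": -62, "dz": 0, "rx": 0, "ry": 0, "rz": -14},
    {"dx": -9, "dy": -92, "dz": 0, "rx": 0, "ry": 0, "rz": -21},
    {"dx": -19, "dy": -121, "dz": 0, "rx": 0, "ry": 0, "rz": -28},
    {"dx": -19, "dy": -121, "dz": 0, "rx": 0, "ry": 0, "rz": -28}
  ]
}}

```text
clock: 3.23
tcp_pos: [0.2282, -0.1012, 0.2565]
orientation: [2.632, 1.714, -0.0]
contact_force: [0.2, 0.2, 0.0]
grip_width: -0.0
gripper_force: 0.0
```

```bash
python3 -c "
from h import *
o=r.get_obs();print(o['clock'],o['joints'].round(4),o['tcp_pos'].round(4),o['orientation'],o['contact_force'])
print(R.from_rotvec(o['orientation']).as_matrix().round(3))
d,f=cam('wrist');cv2.imwrite('pics/w1.png',d['frame'])"
```

```text
3.2333 [ 0.1094 -0.3292  0.0416  2.4006  0.0159  1.0699 -0.2754] [ 0.2282 -0.1012  0.2565] [ 2.63239131e+00  1.71390434e+00 -3.54810146e-04] [0.23400917 0.24976443 0.02363618]
[[ 0.405  0.915  0.   ]
 [ 0.915 -0.405 -0.   ]
 [-0.     0.    -1.   ]]
```

View pics/w1.png

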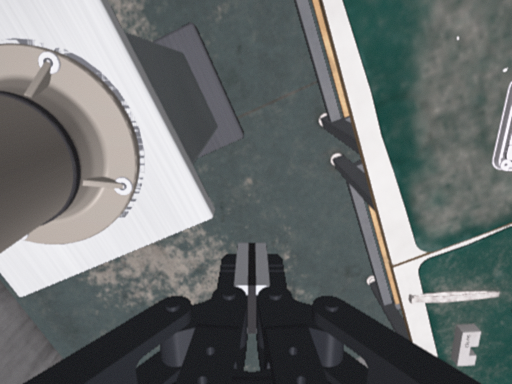

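Past the post, with the lid's edge just visible at (505,140). Now to go behind the lid, turning the closing line parallel to the backstop.

{"name": "send_rows", "arguments": {
  "deltas": [
    {"dx": 17, "dy": -5, "dz": 0, "rx": 0, "ry": 0, "rz": 7},
    {"dx": 34, "dy": -10, "dz": 0, "rx": 0, "ry": 0, "rz": 14},
    {"dx": 51, "dy": -15, "dz": 0, "rx": 0, "ry": 0, "rz": 21},
    {"dx": 68, "dy": -20, "dz": 0, "rx": 0, "ry": 0, "rz": 28},
    {"dx": 85, "dy": -27, "dz": 0, "rx": 0, "ry": 0, "rz": 35}
  ],
  "jaw": 60
}}

```text
clock: 3.7
tcp_pos: [0.317, -0.122, 0.2565]
orientation: [1.961, 2.454, 0.001]
contact_force: [-0.4, -0.3, 0.5]
grip_width: 0.0594
gripper_force: 0.0
```

{"name": "send_rows", "arguments": {
  "deltas": [
    {"dx": 17, "dy": -5, "dz": 0, "rx": 0, "ry": 0, "rz": 7},
    {"dx": 34, "dy": -10, "dz": 0, "rx": 0, "ry": 0, "rz": 14},
    {"dx": 51, "dy": -15, "dz": 0, "rx": 0, "ry": 0, "rz": 21},
    {"dx": 68, "dy": -20, "dz": 0, "rx": 0, "ry": 0, "rz": 28},
    {"dx": 85, "dy": -27, "dz": 0, "rx": 0, "ry": 0, "rz": 35}
  ]
}}

```text
clock: 4.12
tcp_pos: [0.4023, -0.1483, 0.2564]
orientation: [1.131, 2.931, 0.001]
contact_force: [-1.1, -0.5, -0.2]
grip_width: 0.0603
gripper_force: 0.0
```

{"name": "send_rows", "arguments": {
  "deltas": [
    {"dx": 15, "dy": -5, "dz": -6, "rx": 0, "ry": 0, "rz": 7},
    {"dx": 30, "dy": -10, "dz": -12, "rx": 0, "ry": 0, "rz": 14},
    {"dx": 45, "dy": -15, "dz": -20, "rx": 0, "ry": 0, "rz": 21},
    {"dx": 60, "dy": -20, "dz": -28, "rx": 0, "ry": 0, "rz": 28},
    {"dx": 75, "dy": -26, "dz": -36, "rx": 0, "ry": 0, "rz": 29.3}
  ]
}}

```text
clock: 4.53
tcp_pos: [0.4774, -0.174, 0.2199]
orientation: [0.353, 3.121, 0.001]
contact_force: [0.2, 0.4, -0.2]
grip_width: 0.06
gripper_force: 0.0
```

```bash
python3 -c "
from h import *
o=r.get_obs();print(o['clock'],o['joints'].round(3),o['tcp_pos'].round(4),o['contact_force'],o['grip_width'])
print(R.from_rotvec(o['orientation']).as_matrix().round(3))
d,f=cam('wrist');cv2.imwrite('pics/w2.png',d['frame']);P=pts(d,f);np.savez('w2.npz',P=P,fr=d['frame'])
dt,ft=cam('top');Pt=pts(dt,ft)
for n,Q in(('w',P),('t',Pt)):
  T=np.array([636.5,-151.1]);e=Q[...,:2]*1000-T;dd=e@[.967,-.2544];s=e@[.2544,.967];z=Q[...,2]*1000
  k=(abs(z-48)<8)&(dd>15)&(dd<50)&(abs(s)<170)
  if k.sum()>20:
    l=np.polyfit(s[k],dd[k],1);print(n,'lip',k.sum(),np.percentile(z[k&(dd>25)],98),'d',l,np.percentile(s[k],[1,99]))
"
```

```text
4.5333 [ 0.017  0.228  0.245  1.987 -0.069  0.934  1.642] [ 0.4774 -0.174   0.2199] [ 0.24524246  0.40258139 -0.17779371] 0.05997263855506633
[[-0.975  0.223  0.   ]
 [ 0.223  0.975  0.001]
 [-0.     0.001 -1.   ]]
w lip 2189 53.56340408870369 d [2.81337014e-02 3.09529226e+01] [-136.38507961   25.63836487]
t lip 821 54.21444849001731 d [3.06280080e-02 3.13389439e+01] [-139.47682595  164.46922473]
```

View pics/w2.png

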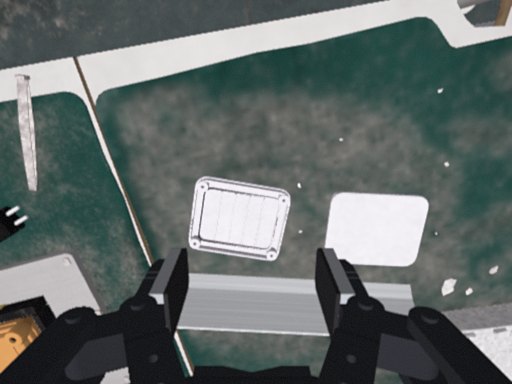

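Wrist view: ribbed lid at (190–290,178–262), smooth lid at (328–428,193–266), backstop at the bottom between the fingers. The backstop angle needs a small correction, so I'll refit.

```bash
cat > m.py <<'E'
from h import *
d,f=cam("wrist");P=pts(d,f);fr=d["frame"]
T=np.array([636.5,-151.1]);n=np.array([.967,-.2544]);u=np.array([.2544,.967])
e=P[...,:2]*1000-T;dd=e@n;s=e@u;z=P[...,2]*1000
k=(abs(z-35)<15)&(dd>8)&(dd<50)&(s>-130)&(s<20)
# face at 62 deg: x = 12+(z-12)/tan62
off=dd[k]-(12+(z[k]-12)/np.tan(np.radians(62)))
for _ in range(4):
    l=np.polyfit(s[k],off,1);res=off-np.polyval(l,s[k]);g=abs(res)<max(1.5,2*res.std())
    kk=np.argwhere(k)[g];k=np.zeros_like(k);k[tuple(kk.T)]=1;off=off[g]
print("toe fit",l,len(off),res.std())
a=np.arctan(l[0]);n2=n*np.cos(a)-u*np.sin(a);u2=u*np.cos(a)+n*np.sin(a);T2=T+n*l[1]
print("n",n2,"u",u2,"T",T2)
np.savez("bs.npz",n=n2,u=u2,T=T2)
for nm,(a,b,c,e2) in{"rib":(180,170,300,268),"smooth":(316,183,440,272)}.items():
    m=np.zeros((384,512),np.uint8);m[b:e2,a:c]=(fr[b:e2,a:c].min(2)>150)*255
    cs=max(cv2.findContours(m,0,2)[0],key=cv2.contourArea)
    X=plane(d,f,cs[:,0],.013)[:,:2]*1000-T2
    B=np.c_[X@n2,X@u2].astype(np.float32)
    print(nm,cv2.minAreaRect(B),cv2.boxPoints(cv2.minAreaRect(B)).round(1).tolist(),"rim z p95",np.percentile(z[m>0],95))
p=r.get_obs()["tcp_pos"]*1000;q=p[:2]-T2;print("tcp d,s",q@n2,q@u2,p[2])
E
python3 m.py
```

```text
toe fit [0.02854222 0.17852586] 3513 0.709813560763475
n [ 0.95934817 -0.28188553] u [0.28188553 0.95934817] T [ 636.6726345  -151.14541698]
rib ((-79.92922973632812, -77.48599243164062), (104.71495819091797, 88.99774932861328), 83.49754333496094) [[-130.10000610351562, -124.5], [-41.599998474121094, -134.5], [-29.799999237060547, -30.5], [-118.19999694824219, -20.399999618530273]] rim z p95 11.602403609501765
smooth ((-76.63932800292969, 75.10688781738281), (87.60053253173828, 107.89675903320312), 0.560591459274292) [[-121.0, 128.60000610351562], [-119.9000015258789, 20.700000762939453], [-32.29999923706055, 21.600000381469727], [-33.400001525878906, 129.5]] rim z p95 13.785528331118824
tcp d,s -147.26383260777192 -67.68451375118075 219.64090848443274
```

{"name": "send_rows", "arguments": {
  "deltas": [
    {"dx": -5, "dy": -2, "dz": -40, "rx": 0, "ry": 0, "rz": -3.5},
    {"dx": -11, "dy": -4, "dz": -80, "rx": 0, "ry": 0, "rz": -3.5},
    {"dx": -11, "dy": -4, "dz": -120, "rx": 0, "ry": 0, "rz": -3.5},
    {"dx": -11, "dy": -4, "dz": -160, "rx": 0, "ry": 0, "rz": -3.5},
    {"dx": -11, "dy": -4, "dz": -195, "rx": 0, "ry": 0, "rz": -3.5}
  ]
}}

```text
clock: 5.1
tcp_pos: [0.4638, -0.1789, 0.0241]
orientation: [0.465, 3.107, 0.001]
contact_force: [-0.1, 0.6, -0.0]
grip_width: 0.0602
gripper_force: 0.0
```

{"name": "send_rows", "arguments": {
  "deltas": [
    {"dx": 0, "dy": 0, "dz": -6, "rx": 0, "ry": 0, "rz": 0},
    {"dx": 0, "dy": 0, "dz": -11, "rx": 0, "ry": 0, "rz": 0},
    {"dx": 0, "dy": 0, "dz": -11, "rx": 0, "ry": 0, "rz": 0}
  ]
}}

```text
clock: 5.35
tcp_pos: [0.4646, -0.1803, 0.0151]
orientation: [0.467, 3.106, 0.0]
contact_force: [0.2, -0.3, 0.5]
grip_width: 0.0601
gripper_force: 0.0
```

{"name": "send_rows", "arguments": {
  "deltas": [
    {"dx": 0, "dy": 0, "dz": -2, "rx": 0, "ry": 0, "rz": 0},
    {"dx": 0, "dy": 0, "dz": -2, "rx": 0, "ry": 0, "rz": 0}
  ]
}}

```text
clock: 5.52
tcp_pos: [0.4655, -0.181, 0.0141]
orientation: [0.468, 3.103, -0.0]
contact_force: [0.7, 0.2, -0.9]
grip_width: 0.0602
gripper_force: 0.0
```

```bash
python3 -c "
from h import *
o=r.get_obs();print(o['clock'],o['tcp_pos'].round(4),o['contact_force'])
b=np.load('bs.npz');q=o['tcp_pos'][:2]*1000-b['T'];print(q@b['n'],q@b['u'],R.from_rotvec(o['orientation']).as_matrix().round(3))
d,f=cam('wrist');P=pts(d,f);e=P[...,:2]*1000-b['T'];D=e@b['n'];S=e@b['u'];z=P[...,2]*1000
k=(d['z_map']>0)&(abs(D-(q@b['n']))<25)&(abs(S-(q@b['u']))<75)&(z>2)
for a in range(2,40,4):
  kk=k&(z>a)&(z<a+4)
  if kk.sum()>3: print(a,kk.sum(),np.percentile(D[kk],[2,98]).round(1),np.percentile(S[kk],[2,98]).round(1))
cv2.imwrite('pics/w3.png',d['frame'])
"
```

```text
5.5167 [ 0.4655 -0.181   0.0141] [ 0.70188275  0.20243636 -0.93728831]
-155.75075298773285 -76.87897950474462 [[-0.956  0.295  0.003]
 [ 0.295  0.956 -0.001]
 [-0.004  0.    -1.   ]]
6 61 [-164.8 -146.6] [-107.   -46.6]
10 243 [-167.5 -145.4] [-112.7  -41. ]
14 374 [-167.5 -146.2] [-118.2  -35.3]
18 461 [-167.5 -145.7] [-119.6  -34.2]
22 496 [-167.6 -145.7] [-119.8  -33.9]
26 534 [-167.5 -145.6] [-119.6  -34. ]
30 579 [-167.7 -145.9] [-119.7  -34.1]
34 626 [-167.7 -146.1] [-119.6  -34. ]
38 631 [-167.7 -145.8] [-119.1  -34.2]
```

View pics/w3.png

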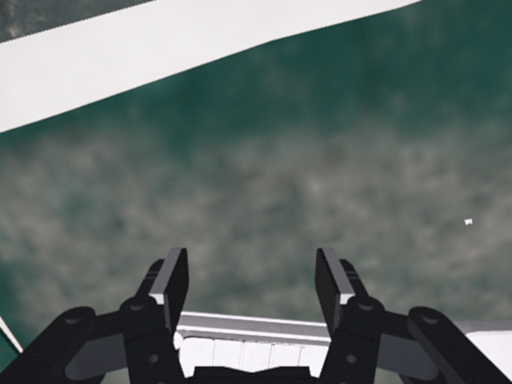

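Wrist view: fingers straddle about (160–345, 250–300), with the lid's near rim ahead at (180–330,320). The tips are about 6 mm up, so I'll lower 4 mm and push.

{"name": "send_rows", "arguments": {
  "deltas": [
    {"dx": 0, "dy": 0, "dz": -2, "rx": 0, "ry": 0, "rz": 0.5},
    {"dx": 0, "dy": 0, "dz": -3, "rx": 0, "ry": 0, "rz": 0.5},
    {"dx": 0, "dy": 1, "dz": -3, "rx": 0, "ry": 0, "rz": 0.5}
  ]
}}

```text
clock: 5.82
tcp_pos: [0.4642, -0.18, 0.0096]
orientation: [0.455, 3.108, -0.0]
contact_force: [-0.5, 0.6, 0.7]
grip_width: 0.0599
gripper_force: 0.0
```

{"name": "send_rows", "arguments": {
  "deltas": [
    {"dx": 11.5, "dy": -3.4, "dz": 0, "rx": 0, "ry": 0, "rz": 0},
    {"dx": 23, "dy": -6.8, "dz": 0, "rx": 0, "ry": 0, "rz": 0},
    {"dx": 34.5, "dy": -10.1, "dz": 0, "rx": 0, "ry": 0, "rz": 0},
    {"dx": 46, "dy": -13.5, "dz": 0, "rx": 0, "ry": 0, "rz": 0},
    {"dx": 57.6, "dy": -16.9, "dz": 0, "rx": 0, "ry": 0, "rz": 0}
  ]
}}

```text
clock: 6.23
tcp_pos: [0.5217, -0.1967, 0.0093]
orientation: [-0.455, -3.107, -0.0]
contact_force: [-2.7, -0.2, 1.1]
grip_width: 0.0602
gripper_force: 2.5
```

```bash
cat > st.py <<'E'
from h import *
import sys
o=r.get_obs();print(o['clock'],o['tcp_pos'].round(4),o['contact_force'].round(1))
b=np.load('bs.npz');q=o['tcp_pos'][:2]*1000-b['T'];M=R.from_rotvec(o['orientation']).as_matrix();print("d,s",q@b['n'],q@b['u'],"yaw",np.degrees(np.arctan2(M[1,0],M[0,0]))-163.6,M[2].round(3))
d,f=cam('top');P=pts(d,f);e=P[...,:2]*1000-b['T'];D=e@b['n'];S=e@b['u'];z=P[...,2]*1000
w=(d['frame'].min(2)>150)&(d['z_map']>0)&(abs(D)<140)&(abs(S)<180)&(z<130)
for n,k in(("rib",w&(S<0)),("smooth",w&(S>5))):
  print(n,k.sum(),"D",np.percentile(D[k],[1,50,99]).round(1),"S",np.percentile(S[k],[1,50,99]).round(1),"z",np.percentile(z[k],[1,50,99]).round(1))
if len(sys.argv)>1:
  t=d['frame'][120:280,190:370];cv2.imwrite('pics/'+sys.argv[1]+'.png',cv2.resize(t,None,fx=3,fy=3))
E
python3 st.py
```

```text
6.2333 [ 0.5217 -0.1967  0.0093] [-2.7 -0.2  1.1]
d,s -97.49094350857803 -76.11929199194994 yaw -0.25015801866348397 [ 0.001  0.    -1.   ]
rib 2246 D [-80.6   8.3 121.6] S [-167.2  -53.6   -2.7] z [-6.1  3.4 53.7]
smooth 3933 D [-118.6  -41.8  122.9] S [  9.   82.4 178.4] z [-1.9 12.2 52.9]
```

{"name": "send_rows", "arguments": {
  "deltas": [
    {"dx": 7.7, "dy": -2.3, "dz": 0, "rx": 0, "ry": 0, "rz": 0},
    {"dx": 15.4, "dy": -4.5, "dz": 0, "rx": 0, "ry": 0, "rz": 0},
    {"dx": 23, "dy": -6.8, "dz": 0, "rx": 0, "ry": 0, "rz": 0},
    {"dx": 30.7, "dy": -9, "dz": 0, "rx": 0, "ry": 0, "rz": 0},
    {"dx": 38.4, "dy": -11.3, "dz": 0, "rx": 0, "ry": 0, "rz": 0}
  ]
}}

```text
clock: 6.7
tcp_pos: [0.5607, -0.2082, 0.0093]
orientation: [0.455, 3.108, -0.0]
contact_force: [0.3, 0.0, -0.3]
grip_width: 0.06
gripper_force: 0.2
```

```bash
python3 st.py t2
```

```text
6.7 [ 0.5607 -0.2082  0.0093] [ 0.3  0.  -0.3]
d,s -56.76229133643884 -76.12298141927488 yaw -0.24687487485013548 [-0. -0. -1.]
rib 1184 D [-39.4  29.8 129.6] S [-165.9  -36.4   -1.6] z [-7.2 12.2 58.5]
smooth 3953 D [-118.6  -41.2  123.8] S [  8.7  82.7 178.4] z [-2.  12.3 53. ]
```

View pics/t2.png

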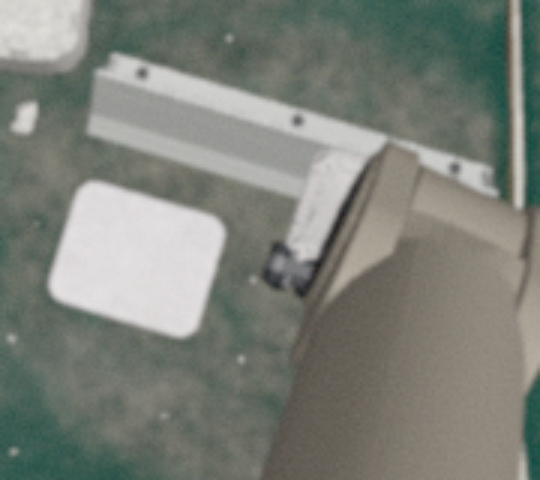

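Top crop: the lid is climbing the face at (320,200) left of the wrist, and the other lid at (137,260) is undisturbed. Pushing on.

{"name": "send_rows", "arguments": {
  "deltas": [
    {"dx": 6.7, "dy": -2, "dz": 0, "rx": 0, "ry": 0, "rz": 0},
    {"dx": 13.4, "dy": -4, "dz": 0, "rx": 0, "ry": 0, "rz": 0},
    {"dx": 20, "dy": -5.9, "dz": 0, "rx": 0, "ry": 0, "rz": 0},
    {"dx": 25.9, "dy": -7.6, "dz": 0, "rx": 0, "ry": 0, "rz": 0},
    {"dx": 31.7, "dy": -9.3, "dz": 0, "rx": 0, "ry": 0, "rz": 0}
  ]
}}

```text
clock: 7.17
tcp_pos: [0.5925, -0.2175, 0.0093]
orientation: [0.455, 3.108, -0.0]
contact_force: [-0.2, 0.0, -0.6]
grip_width: 0.06
gripper_force: 0.2
```

{"name": "send_rows", "arguments": {
  "deltas": [
    {"dx": 1, "dy": -0.3, "dz": 0, "rx": 0, "ry": 0, "rz": 0},
    {"dx": 1.9, "dy": -0.6, "dz": 0, "rx": 0, "ry": 0, "rz": 0},
    {"dx": 1.9, "dy": -0.6, "dz": 0, "rx": 0, "ry": 0, "rz": 0}
  ]
}}

```text
clock: 7.42
tcp_pos: [0.5937, -0.2179, 0.0093]
orientation: [0.455, 3.108, 0.0]
contact_force: [0.3, -0.2, -0.3]
grip_width: 0.0602
gripper_force: 0.0
```

```bash
python3 st.py; python3 - <<'E'
from h import *
b=np.load('bs.npz')
for c in("scene","wrist"):
  d,f=cam(c);P=pts(d,f);e=P[...,:2]*1000-b['T'];D=e@b['n'];S=e@b['u'];z=P[...,2]*1000
  w=(d['z_map']>0)&(d['frame'].min(2)>140)&(abs(D)<100)&(S<-5)&(S>-150)
  for a in range(10,90,10):
    k=w&(z>a)&(z<a+10)
    if k.sum()>5:print(c,a,k.sum(),np.percentile(D[k],[2,50,98]).round(1),np.percentile(S[k],[2,98]).round(1))
  if c=="scene":cv2.imwrite("pics/s3.png",cv2.resize(d['frame'][130:260,180:380],None,fx=3,fy=3))
E
```

```text
7.4167 [ 0.5937 -0.2179  0.0093] [ 0.3 -0.2 -0.3]
d,s -22.35441008219512 -76.17372751674804 yaw -0.24609059190373728 [-0.  0. -1.]
rib 528 D [-11.7  29.3 134.4] S [-150.8  -25.5   -0.7] z [-6.5 23.8 87.9]
smooth 3970 D [-118.5  -40.7  122.3] S [  9.3  82.4 178.5] z [-2.1 12.3 53.2]
scene 10 64 [-8.9  6.8 16. ] [-29.7  -5.9]
scene 20 43 [ 2.2 16.7 21.9] [-26.2  -5.7]
scene 30 44 [ 7.1 21.  27. ] [-29.5  -5.2]
scene 40 49 [14.8 26.9 31.8] [-28.   -5.3]
scene 50 51 [18.6 31.  36.1] [-53.5  -8.5]
scene 60 50 [25.  34.  40.8] [-53.9 -20.2]
scene 70 47 [26.7 35.7 43.5] [-53.9 -22.5]
wrist 10 4394 [-0.3  6.4 10.5] [-110.4  -42.3]
wrist 20 3618 [ 6.7 12.4 21. ] [-139.4  -13.5]
wrist 30 247 [-33.2  11.4  17.7] [-110.3  -20.7]
wrist 40 189 [-34.5 -32.6 -29.9] [-111.6  -38.2]
wrist 50 20 [-28.  -15.7 -10.3] [-133.4  -26.4]
wrist 70 8 [-40.3 -39.9 -39.3] [-96.4 -93. ]
```

View pics/s3.png

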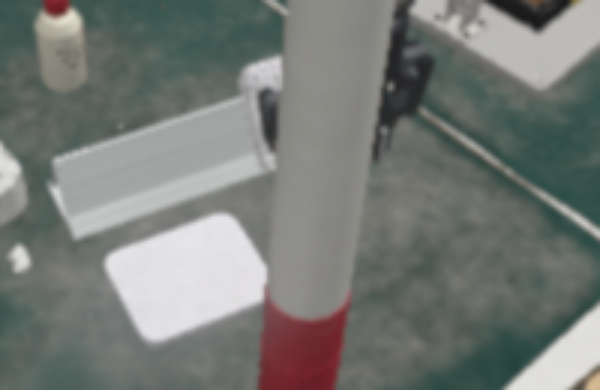

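Scene crop: the lid leans on the lip at (260,100), partly behind the post, and the other lid at (187,275) has not moved. Backing off, rising and going over behind it.

{"name": "send_rows", "arguments": {
  "deltas": [
    {"dx": -12, "dy": 3.5, "dz": 0, "rx": 0, "ry": 0, "rz": 0},
    {"dx": -38, "dy": 11, "dz": 0, "rx": 0, "ry": 0, "rz": 0},
    {"dx": -38, "dy": 11, "dz": 40, "rx": 0, "ry": 0, "rz": 0},
    {"dx": -38, "dy": 11, "dz": 80, "rx": 0, "ry": 0, "rz": 0},
    {"dx": -38, "dy": 11, "dz": 118, "rx": 0, "ry": 0, "rz": 0}
  ]
}}

```text
clock: 7.98
tcp_pos: [0.5545, -0.2067, 0.1285]
orientation: [-0.455, -3.107, -0.0]
contact_force: [1.3, -0.1, 0.6]
grip_width: 0.0601
gripper_force: 0.0
```

```bash
python3 st.py; python3 - <<'E'
from h import *
b=np.load('bs.npz')
for c in("top","wrist"):
  d,f=cam(c);P=pts(d,f);e=P[...,:2]*1000-b['T'];D=e@b['n'];S=e@b['u'];z=P[...,2]*1000
  w=(d['z_map']>0)&(d['frame'].min(2)>140)&(D>-30)&(D<70)&(S<-5)&(S>-150)
  for a in range(0,90,10):
    k=w&(z>a)&(z<a+10)
    if k.sum()>5:print(c,a,k.sum(),np.percentile(D[k],[2,50,98]).round(1),np.percentile(S[k],[2,98]).round(1))
E
```

```text
7.9833 [ 0.5545 -0.2067  0.1285] [ 1.3 -0.1  0.6]
d,s -63.190512139993864 -76.50201109242809 yaw -0.2645612316399877 [ 0.002 -0.    -1.   ]
rib 891 D [ -8.6  26.1 133. ] S [-155.5  -37.1   -1.2] z [-6.  23.8 77.5]
smooth 3956 D [-118.6  -40.9  122.9] S [  9.2  82.4 178.4] z [-2.2 12.2 53.3]
top 0 157 [-8.7  4.8 59.9] [-59.3  -5.7]
top 10 143 [-7.5  5.4 15.7] [-58.9  -6.5]
top 20 101 [ 2.6 13.7 21. ] [-59.5  -5.9]
top 30 95 [ 9.6 20.4 26.4] [-58.9  -6.5]
top 40 105 [16.8 26.2 31.3] [-60.2  -6.6]
top 50 88 [21.9 31.9 35.4] [-61.3  -7.4]
top 60 46 [28.  35.1 43.6] [-61.7 -20. ]
top 70 115 [29.5 39.1 45. ] [-62.  -22.1]
wrist 0 1283 [-8.5 -0.5  7.3] [-136.2  -10.1]
wrist 10 2051 [-7.9  5.5 11.9] [-128.9  -24.2]
wrist 20 1588 [ 5.4 12.9 17.2] [-124.7  -26.9]
wrist 30 1704 [12.1 19.4 23.8] [-124.8  -28.3]
wrist 40 1904 [18.9 25.9 30.2] [-128.8  -26.8]
wrist 50 2056 [25.6 32.2 36.1] [-127.2  -25.1]
wrist 60 1866 [28.3 37.4 41.9] [-123.5  -27. ]
wrist 70 1416 [29.7 37.  45. ] [-121.5  -24.8]
```

It leans as described and stays with the arm away. Going over and behind.

{"name": "send_rows", "arguments": {
  "deltas": [
    {"dx": 26, "dy": -7.6, "dz": 0, "rx": 0, "ry": 0, "rz": 0},
    {"dx": 52, "dy": -15.3, "dz": 0, "rx": 0, "ry": 0, "rz": 0},
    {"dx": 78, "dy": -23, "dz": 0, "rx": 0, "ry": 0, "rz": 0},
    {"dx": 104, "dy": -30.6, "dz": 0, "rx": 0, "ry": 0, "rz": 0},
    {"dx": 130, "dy": -38, "dz": 0, "rx": 0, "ry": 0, "rz": 0}
  ]
}}

```text
clock: 8.55
tcp_pos: [0.6859, -0.2449, 0.1258]
orientation: [-0.454, -3.106, -0.001]
contact_force: [1.0, -0.4, 0.1]
grip_width: 0.0599
gripper_force: 0.0
```

{"name": "send_rows", "arguments": {
  "deltas": [
    {"dx": 0, "dy": 0, "dz": -15, "rx": 0, "ry": 0, "rz": 0},
    {"dx": 0, "dy": 0, "dz": -30, "rx": 0, "ry": 0, "rz": 0},
    {"dx": 0, "dy": 0, "dz": -45, "rx": 0, "ry": 0, "rz": 0},
    {"dx": 0, "dy": 0, "dz": -60, "rx": 0, "ry": 0, "rz": 0},
    {"dx": 0, "dy": 0, "dz": -60, "rx": 0, "ry": 0, "rz": 0}
  ]
}}

```text
clock: 8.97
tcp_pos: [0.6817, -0.2436, 0.0622]
orientation: [-0.454, -3.1, -0.002]
contact_force: [-0.9, 1.4, -0.8]
grip_width: 0.0597
gripper_force: 0.0
```

```bash
python3 st.py; python3 - <<'E'
from h import *
b=np.load('bs.npz');o=r.get_obs();q=o['tcp_pos'][:2]*1000-b['T'];qd,qs=q@b['n'],q@b['u']
d,f=cam("wrist");P=pts(d,f);e=P[...,:2]*1000-b['T'];D=e@b['n'];S=e@b['u'];z=P[...,2]*1000
k=(d['z_map']>0)&(d['frame'].max(2)<90)&(abs(D-qd)<16)&(abs(S-qs)<60)&(z>20)&(z<100)
print("tip z",np.percentile(z[k],[.2,1,3,10]),k.sum())
for a in range(50,80,4):
  kk=k&(z>a)&(z<a+4); print(a,kk.sum())
cv2.imwrite("pics/w5.png",d['frame'])
E
```

```text
8.9667 [ 0.6817 -0.2436  0.0622] [-0.9  1.4 -0.8]
d,s 69.26855220815128 -75.99004435197034 yaw -0.25210123086094427 [ 0.008  0.    -1.   ]
rib 570 D [-8.6 23.4 60. ] S [-45.5 -26.4  -0.8] z [-1.9 26.8 77.7]
smooth 3957 D [-118.6  -41.1  123. ] S [  9.1  83.  178.5] z [-1.8 12.3 53. ]
tip z [58.20552084 59.4871862  61.51161977 66.27197201] 3998
50 0
54 5
58 138
62 237
66 305
70 376
74 388
78 419
```

View pics/w5.png

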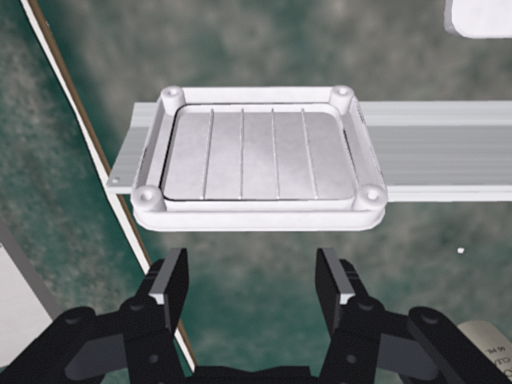

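Wrist view: the lid leans on the backstop (135–385, 88–230) with its ribbed inside facing the robot, and the fingers are behind its upper edge at (165–340, 250). Drawing it back towards the robot.

{"name": "send_rows", "arguments": {
  "deltas": [
    {"dx": -7, "dy": 2, "dz": 4, "rx": 0, "ry": 0, "rz": 0},
    {"dx": -16, "dy": 4.7, "dz": 4, "rx": 0, "ry": 0, "rz": 0},
    {"dx": -25, "dy": 7.4, "dz": 4, "rx": 0, "ry": 0, "rz": 0},
    {"dx": -34, "dy": 10, "dz": 4, "rx": 0, "ry": 0, "rz": 0},
    {"dx": -43, "dy": 12.6, "dz": 4, "rx": 0, "ry": 0, "rz": 0}
  ]
}}

```text
clock: 9.48
tcp_pos: [0.6426, -0.2324, 0.0732]
orientation: [0.455, 3.106, -0.0]
contact_force: [-0.7, 0.4, 0.8]
grip_width: 0.0599
gripper_force: 0.0
```

```bash
python3 st.py; python3 - <<'E'
from h import *
b=np.load('bs.npz')
for c in("wrist",):
  d,f=cam(c);P=pts(d,f);e=P[...,:2]*1000-b['T'];D=e@b['n'];S=e@b['u'];z=P[...,2]*1000
  w=(d['z_map']>0)&(d['frame'].min(2)>140)&(D>-60)&(D<70)&(S<-5)&(S>-150)
  for a in range(0,100,10):
    k=w&(z>a)&(z<a+10)
    if k.sum()>5:print(c,a,k.sum(),np.percentile(D[k],[2,50,98]).round(1),np.percentile(S[k],[2,98]).round(1))
E
```

```text
9.4833 [ 0.6426 -0.2324  0.0732] [-0.7  0.4  0.8]
d,s 28.55584298015961 -76.31365093520822 yaw -0.25243291182414396 [-0.003  0.    -1.   ]
rib 356 D [-11.1   8.4  58.4] S [-54.2 -27.   -0.5] z [-1.7 14.6 86.6]
smooth 3949 D [-118.6  -41.2  122.3] S [  8.8  82.3 178.7] z [-2.  12.1 53. ]
wrist 0 1969 [-11.1  -6.4   8.3] [-141.2   -6.5]
wrist 10 1887 [-11.2  -4.   12.7] [-140.9  -22.6]
wrist 20 184 [-7.4 -1.9 17.5] [-141.9  -22.2]
wrist 30 250 [-6.4 -0.3 26.3] [-142.1  -22.1]
wrist 40 684 [-4.5 29.4 33. ] [-142.    -5.5]
wrist 50 2728 [-0.3 32.8 36.1] [-139.    -7.6]
wrist 60 1011 [-1.3  6.5  7.4] [-112.7  -22.4]
wrist 70 892 [-2.3  4.1  8.9] [-124.5  -22.2]
wrist 80 6284 [-1.   5.5 10.9] [-120.3  -26. ]
```

{"name": "send_rows", "arguments": {
  "deltas": [
    {"dx": -8, "dy": 2.3, "dz": 0, "rx": 0, "ry": 0, "rz": 0},
    {"dx": -16, "dy": 4.7, "dz": 0, "rx": 0, "ry": 0, "rz": 0},
    {"dx": -24, "dy": 7, "dz": 0, "rx": 0, "ry": 0, "rz": 0},
    {"dx": -32, "dy": 9.4, "dz": 0, "rx": 0, "ry": 0, "rz": 0},
    {"dx": -38, "dy": 11.1, "dz": 0, "rx": 0, "ry": 0, "rz": 0}
  ]
}}

```text
clock: 10.0
tcp_pos: [0.6034, -0.2209, 0.0713]
orientation: [-0.455, -3.108, -0.0]
contact_force: [0.3, 0.0, 0.3]
grip_width: 0.0603
gripper_force: 0.0
```

{"name": "send_rows", "arguments": {
  "deltas": [
    {"dx": 0, "dy": 0, "dz": 0, "rx": 0, "ry": 0, "rz": 0},
    {"dx": 0, "dy": 0, "dz": 0, "rx": 0, "ry": 0, "rz": 0},
    {"dx": 0, "dy": 0, "dz": 20, "rx": 0, "ry": 0, "rz": 0},
    {"dx": 0, "dy": 0, "dz": 60, "rx": 0, "ry": 0, "rz": 0},
    {"dx": 0, "dy": 0, "dz": 100, "rx": 0, "ry": 0, "rz": 0}
  ]
}}

```text
clock: 10.42
tcp_pos: [0.6039, -0.2209, 0.171]
orientation: [-0.454, -3.105, -0.0]
contact_force: [0.5, -0.4, 0.9]
grip_width: 0.0599
gripper_force: 0.0
```

```bash
python3 st.py; python3 - <<'E'
from h import *
b=np.load('bs.npz')
d,f=cam("wrist");P=pts(d,f);e=P[...,:2]*1000-b['T'];D=e@b['n'];S=e@b['u'];z=P[...,2]*1000
w=(d['z_map']>0)&(d['frame'].min(2)>140)&(D>-130)&(D<20)&(S<5)&(S>-150)
for a in range(-5,100,10):
    k=w&(z>a)&(z<a+10)
    if k.sum()>5:print(a,k.sum(),np.percentile(D[k],[2,50,98]).round(1),np.percentile(S[k],[2,98]).round(1))
cv2.imwrite("pics/w6.png",d['frame'])
E
```

```text
10.4167 [ 0.6039 -0.2209  0.171 ] [ 0.5 -0.4  0.9]
d,s -11.798849424966477 -76.16441842944963 yaw -0.2368952093655139 [ 0.003 -0.    -1.   ]
rib 1425 D [-101.8  -48.3   58.7] S [-73.2 -41.2  -2. ] z [-2.1 11.8 51.7]
smooth 3906 D [-118.5  -42.2  122.3] S [  9.1  82.7 178.5] z [-1.9 12.2 52.9]
-5 1371 [-102.8    1.6    5.8] [-139.6    1.7]
5 13840 [-99.4 -54.8  12.6] [-125.3  -17. ]
15 1419 [13.1 16.2 19.1] [-139.3    2.1]
25 335 [17.8 19.4 20. ] [-139.2    1.6]
```

View pics/w6.png

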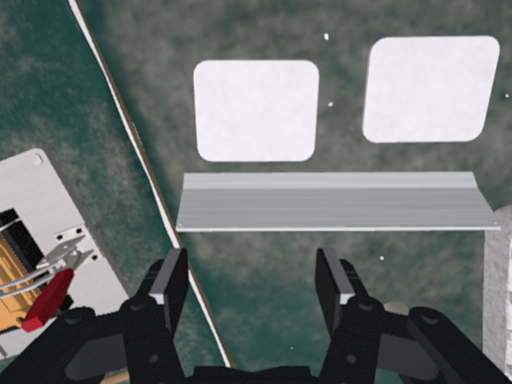

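Wrist view: the lid now lies flat, smooth face up, at (195–320,60–160) in front of the backstop. The other lid is unmoved at (365–498,38–142), and the gripper is clear of both.

```bash
python3 -c "
from bench import r
print(r.hand_in())"
```

```text
the job is handed in; nothing more can be done
None
```

The ribbed lid now lies inside down on the bench in front of the backstop, after being pushed up to lean on it and tipped back. The other lid was not moved, and I handed the job in with the arm clear of both at about 10.5 s of the 43 s allowed.

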